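# Cull the misshapen shelf brackets and put the sound ones away

## Robot

A 7-joint arm with a two-finger parallel gripper is mounted at the origin on the work surface. World frame = base frame: x ahead of the robot, y to its left, z up, the work surface at z = 0. Lengths are in m, angles in rad, forces in N, time in s.
With the tool pointing down it reaches from about 0.4 to 0.875 m from the base axis. Payload 4.4 kg.
Tool frame: the origin (TCP) lies between the finger pads; the fingertips stand 8 mm ahead of it and the grasp point (between the pads) lies 11 mm behind it; z points along the fingers, y is the line along which they close (so a half turn about z gives the same grasp; the last joint's range is limited). The gripper opens to 85 mm and grips with 20 to 120 N. Pads are 22 mm wide; open, the fingers measure 114 mm over their backs; the gripper's body (76 mm by 85 mm) begins 54 mm behind the grasp point. The pads swing forward as they close: fully open they stand 13 mm farther back than shut.
Start: joints at [1.068, 0.628, 0.038, 1.517, -0.027, 0.996, -0.02], TCP at [0.275, -0.589, 0.239] pointing down, gripper open.
Joint ranges: [-3.06, 3.06], [-0.37, 2.12], [-1.25, 1.32], [0.18, 2.47], [-1.1, 4.24], [0.23, 1.98], [-2.94, 2.94]. Speed limits (rad/s): [2.57, 2.57, 3.14, 3.14, 3.14, 3.14, 3.14].

## Interface

Orientations are given as a rotation vector (axis times angle).
In Python, from station import telemetry, imaging, workorder gives the robot as it stands. The module is installed in compiled form; this text tells all that it offers.
- The arm moves only by the tool jog_arm, never from a script. Its argument "commands" is text: rows parted by semicolons, each of 7 numbers parted by spaces: the shift along the tool's x, y, z in m, then the turn, a rotation vector about the tool's x, y, z in degrees, then the opening, from -1 (shut) to 1 (fully open). In form: tx ty tz rx ry rz hand; .... A call has exactly 10 rows; each row shifts and turns the commanded pose from where the row before left it, along the tool's axes as they then stand; what a row does not reach is not made up. A row lasts 1/10 s, in which the tool goes at most 50 mm and 8.59 degrees, less where a joint would pass 70% of its speed; a pose out of reach is approached as far as the arm can. A call is refused whole if a number of a shift passes 0.05 or a number of a turn 8.59, either way. A call with a gripper value outside its range is refused whole. The fingers move at their own pace and stop on an object; "squeeze" is the grip in N (left out, the last holds). Time passes only in rows, so rows that do not move let the fingers close, or fill a call up. It gives the time, the measured TCP pose, the force, the opening and the grip force at its end, in the units of the state.
- telemetry.read_state(): the state, without advancing time (a new reading comes with each control period).
- imaging.get_image(name): name is "side" or "top" or "wrist"; returns a dict with "color" (384x512x3 uint8, blue, green, red), "fx", "fy", "cx", "cy" (pixels), "k1" (the pictures are not rectified: a ray, as slopes to the right and down, at radius r is drawn at 1 + k1 r^2 times it, then the intrinsics apply), "position" and "orientation" of the camera in the world; the wrist camera has in their place "tool_from_camera" (4x4, takes a point from camera to tool coordinates, whose origin is the TCP and whose axes are the flange's). Camera axes: x right, y down, z forward; pixel columns grow to the right and rows downward; lengths in m; the calibration is good to about 2 mm. A picture is of the moment at which its call begins: read the wrist's pose just before it. There is no depth.
- workorder.hand_in(): hands the job in; it is judged then, once.
The state is a dict: "t": time; "qpos": joint angles; "dq": joint speeds; "joint_efforts": joint torques, N m; "tcp_pos": TCP position; "orientation": TCP orientation; "wrist_force": force on the tool from outside, world axes, zero at the start; "ft_torque": the same for the moment, N m; "gripper_width": finger opening in m; "grip_force": force on a finger pad.
Only numpy, scipy, OpenCV 4.12 (cv2) and the standard library are available. Lean on these libraries where they do the work, as an engineer would, in place of code of your own. Each camera call takes 0.05 s, during which the arm holds its last target. There are 200 camera calls.

## Task

Sort the metal shelf brackets lying on the desk: put every sound one (two equal legs, square to each other) into the cabinet's drawer, which you must first pull wide open, and every misshapen one (bent open, or with a leg snapped short) into the low front tray of the black organiser. With all the sound ones in, shut the drawer fully. Leave the other things on the desk where they are.

Things in the scene. Friction and masses are not known exactly. Their poses are not given: they have to be found in the camera images.
- bracket1_c (a point): Sound bracket, aluminium strip 8 mm thick, 30 mm wide, on its edge (30 mm high, L seen from above), 45 g, may be absent. Legs A, B both 48 mm over the outside, square to each other. Point: mid-thickness of leg A, 20 mm from the corner's centre (24 mm from its outside), 15 mm up; x along leg A to its free end, y across it to leg B's side, z along the width (up).
- bracket2_c (a point): Sound bracket, aluminium strip 8 mm thick, 30 mm wide, on its edge (30 mm high, L seen from above), 45 g, may be absent. Legs A, B both 48 mm over the outside, square to each other. Point: mid-thickness of leg A, 20 mm from the corner's centre (24 mm from its outside), 15 mm up; x along leg A to its free end, y across it to leg B's side, z along the width (up).
- bracket3_c (a point): Sound bracket, aluminium strip 8 mm thick, 30 mm wide, on its edge (30 mm high, L seen from above), 45 g, may be absent. Legs A, B both 48 mm over the outside, square to each other. Point: mid-thickness of leg A, 20 mm from the corner's centre (24 mm from its outside), 15 mm up; x along leg A to its free end, y across it to leg B's side, z along the width (up).
- bracket4_c (a point): Sound bracket, aluminium strip 8 mm thick, 30 mm wide, on its edge (30 mm high, L seen from above), 45 g, may be absent. Legs A, B both 48 mm over the outside, square to each other. Point: mid-thickness of leg A, 20 mm from the corner's centre (24 mm from its outside), 15 mm up; x along leg A to its free end, y across it to leg B's side, z along the width (up).
- bracket5_c (a point): Misshapen (bent open) bracket, aluminium strip 8 mm thick, 30 mm wide, on its edge (30 mm high, L seen from above), 45 g, may be absent. Legs A, B both about 48 mm, at 130 degrees, not 90. Point: mid-thickness of leg A, 20 mm from the corner's centre (24 mm from its outside), 15 mm up; x along leg A to its free end, y across it to leg B's side, z along the width (up).
- bracket6_c (a point): Misshapen (bent open) bracket, aluminium strip 8 mm thick, 30 mm wide, on its edge (30 mm high, L seen from above), 45 g, may be absent. Legs A, B both about 48 mm, at 130 degrees, not 90. Point: mid-thickness of leg A, 20 mm from the corner's centre (24 mm from its outside), 15 mm up; x along leg A to its free end, y across it to leg B's side, z along the width (up).
- bracket7_c (a point): Misshapen (snapped) bracket, aluminium strip 8 mm thick, 30 mm wide, on its edge (30 mm high, L seen from above), 45 g, may be absent. Leg A 48 mm; leg B a stub, square to it, standing out only 12 mm. Point: mid-thickness of leg A, 20 mm from the corner's centre (24 mm from its outside), 15 mm up; x along leg A to its free end, y across it to leg B's side, z along the width (up).
- bracket8_c (a point): Misshapen (snapped) bracket, aluminium strip 8 mm thick, 30 mm wide, on its edge (30 mm high, L seen from above), 45 g, may be absent. Leg A 48 mm; leg B a stub, square to it, standing out only 12 mm. Point: mid-thickness of leg A, 20 mm from the corner's centre (24 mm from its outside), 15 mm up; x along leg A to its free end, y across it to leg B's side, z along the width (up).
- cabinet_drawer0 (a joint): Opening of the cabinet's drawer in m: 0 fully shut, 0.149 fully open. It slides straight out of the cabinet's front and stays where it is left (about 1 N of friction).
- cabinet_drawer0_handle (a point): Middle of the drawer's level steel bar handle, 11 mm thick, 120 mm long, 35 mm out from the drawer front, 38 mm below the cabinet's top. x points into the cabinet (drawer opens along -x), y along the bar, z up. Wooden cabinet, fixed, 220 (x) x 240 x 200 mm high: the drawer is its upper part; the swing door below is not needed.
- drawer_floor (a point): Point on the drawer's inner floor, mid-width, 40 mm behind the inside of its front; moves with the drawer; axes as the handle's. Inside: 175 (x) x 198 mm (y), side walls 60 mm high, front 68 mm above this floor; clear height under the cabinet's top board 70 mm. With the drawer open by q (m), the floor from x = -0.040 to q - 0.046 is clear of the cabinet.
- tray_floor (a point): Centre of the inner floor of the low front tray of the fixed black plastic organiser: 142 (x) x 182 mm (y) inside, walls 4 mm thick rising 36 mm above this floor, which is 4 mm above the desk. z up; on its +x side stands the block of narrow pen slots, 95 mm high, pens to 150 mm.
- remover: Bystander: blue plastic staple remover, 50 x 30 x 35 mm, origin under its centre, lying among the brackets.
- tape: Bystander: roll of clear tape lying flat, 56 mm across, 18 mm high, origin under its centre.
- vase: Bystander: white ceramic vase, 96 mm across, 150 mm high, origin under its centre.
- bottle: Bystander: stainless bottle with a black screw cap, 66 mm across, 190 mm high, origin under its centre.
- mug: Bystander: blue mug, 80 mm across and 90 mm high, handle at +y, origin under its centre.
Mind the look-alikes: they are no part of the job. Leave any red look-alike of the part that bears bracket1_c alone.

How it is judged:
By the outcome, as a careful person would: the job done as asked, in the order asked, and still so for the second after the job is handed in, with the robot touching nothing.
Of bracket1, bracket2, bracket3, bracket4 only 2 to 3 are there at a start; the rules pass over those that are not, and their reading is None.
Of bracket5, bracket6, bracket7, bracket8 only 3 to 3 are there at a start; the rules pass over those that are not, and their reading is None.
At some moment in a run one of bracket1, bracket2, bracket3, bracket4, bracket5, bracket6, bracket7, bracket8 may be knocked a few centimetres aside while the robot is not near it.
Once in a run the grip may slacken for a moment while it holds something.
It also fails if it takes over 210 s, if anything falls off the work surface, if the arm or the gripper's body presses on something with over 40 N, if the wrist force passes 120 N, or if a joint passes its speed limit or range.

## Working session

There is one attempt and no reset: what is moved stays moved. The work goes in short steps, Python scripts to look and compute and a tool call to move; the robot and the scene stay as the last step left them, time stands still between calls to the robot, and variables do not carry over. Pictures are saved under pics/ and viewed, at most 14 in all, crops included, and the job is handed in when it is done.

Besides the shell and the picture viewer there is one more tool, called after "Call:" by a JSON object that holds its "method" and its "body", one argument or row to a line. jog_arm: Moves the arm, as the interface text tells. Its arguments: {"type":"object","properties":{"commands":{"type":"string"},"squeeze":{"type":"number"}},"required":["commands"]}

```bash
mkdir -p pics
cat > h.py <<'E'
import numpy as np, cv2
from scipy.spatial.transform import Rotation as R
from station import telemetry, imaging, workorder
def cam(n):
    s=telemetry.read_state(); d=imaging.get_image(n)
    if n=='wrist':
        T=np.eye(4);T[:3,:3]=R.from_rotvec(s['orientation']).as_matrix();T[:3,3]=s['tcp_pos'];T=T@np.array(d['tool_from_camera'])
        d['P'],d['M']=T[:3,3],T[:3,:3]
    else:
        o=np.array(d['orientation']); d['P']=np.array(d['position']); d['M']=o if o.shape==(3,3) else R.from_rotvec(o).as_matrix()
    return d
def world(d,u,v,z):
    x,y=(u-d['cx'])/d['fx'],(v-d['cy'])/d['fy']; a,b=x,y
    for _ in range(20):
        k=1+d['k1']*(a*a+b*b); a,b=x/k,y/k
    r=d['M']@np.array([a,b,1.]); return d['P']+r*(z-d['P'][2])/r[2]
def pix(d,p):
    c=d['M'].T@(np.array(p)-d['P']); a,b=c[:2]/c[2]; k=1+d['k1']*(a*a+b*b)
    return d['fx']*a*k+d['cx'],d['fy']*b*k+d['cy']
def save(d,n): 
    import pickle; pickle.dump(d,open('pics/'+n+'.pkl','wb')); cv2.imwrite('pics/'+n+'.png',d['color'])
def load(n):
    import pickle; return pickle.load(open('pics/'+n+'.pkl','rb'))
E
python3 - <<'E'
from h import *
np.set_printoptions(precision=4,suppress=True)
a=cam('top');save(a,'top0');b=cam('side');save(b,'side0')
for d in(a,b):print(d['P'],d['M'],d['fx'],d['cx'],d['cy'],d['k1'],d['orientation'])
cv2.imwrite('pics/t0.png',cv2.resize(a['color'],(800,600),interpolation=cv2.INTER_CUBIC))
cv2.imwrite('pics/s0.png',cv2.resize(b['color'],(800,600),interpolation=cv2.INTER_CUBIC))
print(telemetry.read_state())
w=imaging.get_image('wrist');print(w['tool_from_camera'],w['fx'])
E
```

```text
[0.4668 0.0493 1.2729] [[ 0.008  -0.9963  0.0859]
 [-0.9997 -0.0098 -0.0214]
 [ 0.0221 -0.0857 -0.9961]] 391.3068787591444 256.35793414495 190.03312720998653 -0.049172636122679546 [-2.1975  2.178  -0.1179]
[-0.0929 -0.7869  0.7429] [[ 0.7902 -0.294   0.5378]
 [-0.6127 -0.3994  0.682 ]
 [ 0.0143 -0.8684 -0.4957]] 410.3120332771817 254.82334156580404 194.33306984678916 -0.07858301602924744 [-2.0051  0.677  -0.4122]
{'t': 0.1, 'qpos': array([ 1.0682,  0.6293,  0.0384,  1.5183, -0.027 ,  0.9963, -0.02  ]), 'dq': array([ 0.0007, -0.0021, -0.001 , -0.0017,  0.0009, -0.0008,  0.002 ]), 'joint_efforts': array([  0.0044, -56.4534,   1.2314, -19.3974,   0.0115,   0.0054,
         0.    ]), 'tcp_pos': array([ 0.2748, -0.5885,  0.2385]), 'orientation': array([-3.0653, -0.6803,  0.0006]), 'wrist_force': array([-0.5505, -0.4425, -0.4264]), 'ft_torque': array([ 0.0009, -0.0165,  0.0068]), 'grip_force': 0.0, 'gripper_width': 0.085474797988967}
[[ 0.0001 -0.9641 -0.2655  0.0678]
 [ 1.      0.      0.0003 -0.0001]
 [-0.0003 -0.2655  0.9641 -0.1349]
 [ 0.      0.      0.      1.    ]] 265.1257367873871
```

View pics/t0.png

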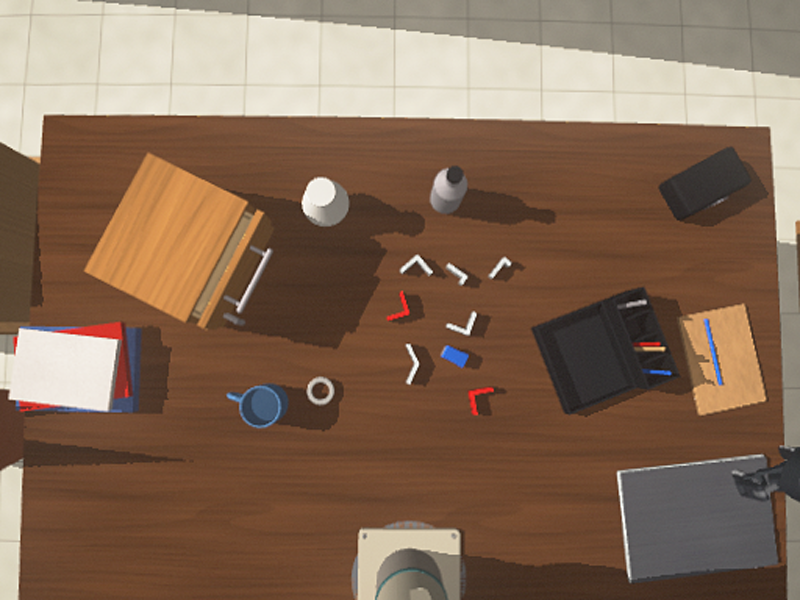

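View pics/s0.png

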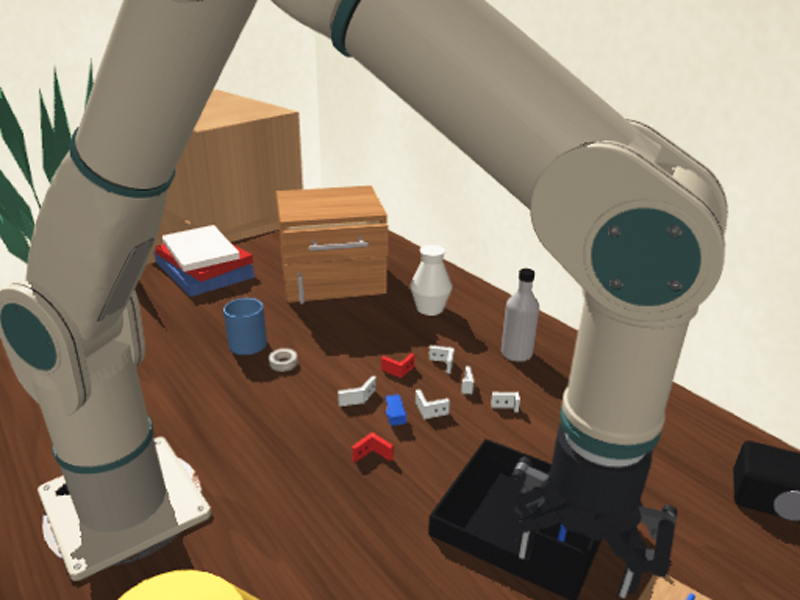

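The top view shows the cabinet at upper left with its handle near (255,280), and its drawer seems slightly ajar. Five silver brackets lie around (410–510, 255–385), with two red look-alikes. The tray is at (590,355). I'll crop in on the brackets and the drawer.

Run:
```python
from h import *
a=load('top0')['color']
c=a[155:255,240:340]; c=cv2.resize(c,(600,600),interpolation=cv2.INTER_CUBIC); cv2.imwrite('pics/c1.png',c)
c=a[90:215,45:185]; c=cv2.resize(c,(672,600),interpolation=cv2.INTER_CUBIC); cv2.imwrite('pics/c2.png',c)
```

```text
(no output)
```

View pics/c1.png

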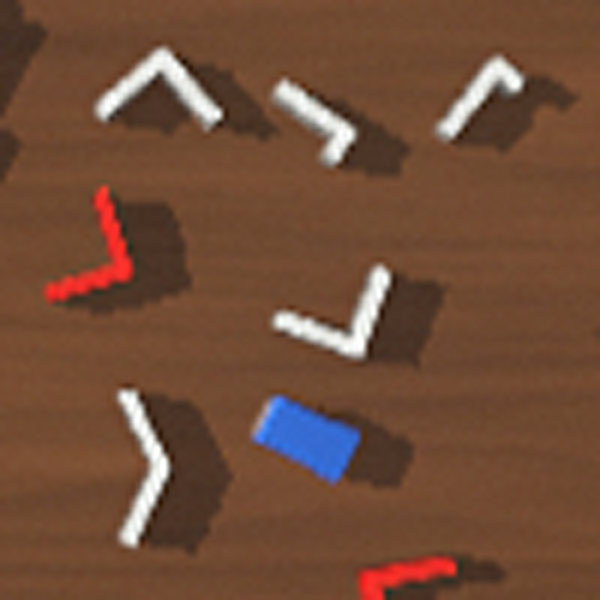

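View pics/c2.png

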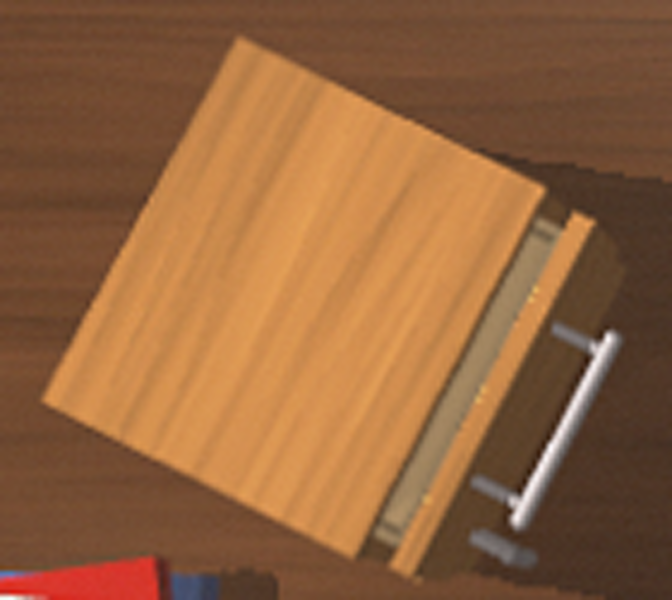

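```bash
cat >> h.py <<'E'
def blobs(d):
    hsv=cv2.cvtColor(d['color'],cv2.COLOR_BGR2HSV); m=((hsv[...,1]<60)&(hsv[...,2]>130)).astype(np.uint8)
    n,l,s,c=cv2.connectedComponentsWithStats(m)
    return [(i,np.round(c[i],1),s[i,4],l) for i in range(1,n) if 15<s[i,4]<4000]
def yaw():
    s=telemetry.read_state(); x=R.from_rotvec(s['orientation']).as_matrix()
    return s,np.degrees(np.arctan2(x[1,0],x[0,0])),x
def plan(x,y,z,psi,n=10):
    """constant row taking the tool to x,y,z pointing down with yaw psi(deg), in n rows"""
    s,p,_=yaw(); d=(psi-p+180)%360-180
    dz=(z-s['tcp_pos'][2])/n; e=np.array([x,y])-s['tcp_pos'][:2]
    S=sum(np.exp(1j*np.radians(p+d*i/n)) for i in range(n))
    v=(e[0]+1j*e[1])/S   # world-handed; tool y is mirrored
    print('row: %.4f %.4f %.4f 0 0 %.2f  n=%d'%(v.real,-v.imag,-dz,-d/n,n))
    print('tilt',np.round(_[:,2],3),'q',np.round(s['qpos'],2))
E
python3 - <<'E'
from h import *
np.set_printoptions(precision=4,suppress=True)
d=load('top0')
f=lambda u,v,z,k,o:world(d,(u+.5)/k-.5+o[0],(v+.5)/k-.5+o[1],z)
B={'S1':[(100,112),(162,55),(215,120)],'S2':[(280,320),(357,350),(380,270)],'bent':[(125,395),(165,465),(128,540)],
'sn1':[(278,88),(348,133),(332,160)],'sn2':[(443,132),(500,65),(517,85)],'red1':[(103,190),(123,270),(48,292)],'red2':[(372,600),(372,582),(455,567)]}
for n,p in B.items():
    w=[f(u,v,.03,6,(240,155))[:2] for u,v in p]; a,b=w[0]-w[1],w[2]-w[1]
    print(n,*w,np.linalg.norm(a),np.linalg.norm(b),np.degrees(np.arccos(a@b/np.linalg.norm(a)/np.linalg.norm(b))),'dirs',np.degrees(np.arctan2(a[1],a[0])),np.degrees(np.arctan2(b[1],b[0])))
for n,p,z in [('cab',[(238,38),(545,187),(357,557),(42,402)],.2),('handle',[(612,338),(520,522)],.162),('front',[(593,218),(405,575)],.19)]:
    w=[f(u,v,z,4.8,(45,90)) for u,v in p]; print(n,*w); 
    print([np.linalg.norm(w[i]-w[i-1]) for i in range(len(w))], np.degrees(np.arctan2(*(w[1]-w[0])[1::-1])))
k=800/512
w=[f(u,v,.04,k,(0,0)) for u,v in [(533,327),(612,294),(572,412),(639,386)]];print('tray',w)
print('remover',f(455,356,.035,k,(0,0)),'vase',f(325,190,.15,k,(0,0)))
print([(b[1],b[2]) for b in blobs(d)])
E
```

```text
S1 [0.628  0.0234] [ 0.6591 -0.0095] [ 0.6243 -0.038 ] 0.04528768239031674 0.04493319232589469 86.04796977492667 dirs 133.35171480148654 -140.6003154235868
S2 [ 0.5179 -0.073 ] [ 0.5023 -0.114 ] [ 0.5449 -0.1263] 0.04383983741802112 0.04437107156098445 85.32956178596203 dirs 69.19784588421061 -16.13171590175142
bent [0.4775 0.009 ] [ 0.4409 -0.0124] [0.4015 0.0069] 0.0424241519147098 0.043855446872137716 123.74523653737813 dirs 30.23553086532187 153.9807674027
sn1 [ 0.642  -0.0717] [ 0.6181 -0.1093] [ 0.6035 -0.1007] 0.0444700020132662 0.01694882244752988 91.93618820944427 dirs 57.59591369133315 149.5321019007774
sn2 [ 0.6192 -0.1603] [ 0.6558 -0.1913] [ 0.6451 -0.2004] 0.04795359250101078 0.014075607433152502 80.59212931474462 dirs 139.7361545845031 -139.67171610075226
red1 [0.5862 0.0215] [0.5437 0.0105] [0.5316 0.0502] 0.04390911894433129 0.041448836661910175 92.45437182861279 dirs 14.43787110131008 106.89224292992287
red2 [ 0.3708 -0.1219] [ 0.3802 -0.1219] [ 0.3883 -0.1658] 0.009406737900198687 0.044708331327022816 100.37614360797342 dirs 179.99277060506685 -79.63108578695976
ca
[... 829 characters left out ...]
 127.9]), np.int32(502)), (array([161.6, 179.3]), np.int32(140)), (array([266.4, 169.2]), np.int32(95)), (array([319.3, 170.2]), np.int32(69)), (array([292.5, 174.5]), np.int32(71)), (array([407.2, 193.5]), np.int32(30)), (array([296.6, 208. ]), np.int32(99)), (array([ 37.1, 235.8]), np.int32(3264)), (array([263.3, 232.7]), np.int32(87)), (array([204.6, 249.6]), np.int32(143)), (array([506.5, 267. ]), np.int32(371)), (array([420.4, 317. ]), np.int32(315)), (array([  6.2, 338.8]), np.int32(1129)), (array([507.1, 331.7]), np.int32(220)), (array([257.9, 357.4]), np.int32(2059)), (array([262.6, 335. ]), np.int32(18)), (array([507.5, 364.3]), np.int32(282)), (array([268.1, 379.9]), np.int32(93))]
```

```bash
python3 -c "
from h import *
plan(.591,.293,.27,155,20)"
```

```text
row: 0.0562 0.0166 -0.0016 0 0 -6.50  n=20
tilt [-0.001  0.001 -1.   ] q [ 1.07  0.63  0.04  1.52 -0.03  1.   -0.02]
```

```bash
python3 -c "
from h import *
plan(.591,.293,.28,155,30)"
```

```text
row: 0.0372 0.0118 -0.0014 0 0 -4.33  n=30
tilt [-0.001  0.001 -1.   ] q [ 1.07  0.63  0.04  1.52 -0.03  1.   -0.02]
```

Call:
{"method": "jog_arm", "body": {
  "commands": "0.0372 0.0118 -0.004 0 0 -4.33 -0.34; 0.0372 0.0118 -0.004 0 0 -4.33 -0.34; 0.0372 0.0118 -0.004 0 0 -4.33 -0.34; 0.0372 0.0118 -0.004 0 0 -4.33 -0.34; 0.0372 0.0118 -0.004 0 0 -4.33 -0.34; 0.0372 0.0118 -0.004 0 0 -4.33 -0.34; 0.0372 0.0118 -0.004 0 0 -4.33 -0.34; 0.0372 0.0118 -0.004 0 0 -4.33 -0.34; 0.0372 0.0118 -0.004 0 0 -4.33 -0.34; 0.0372 0.0118 -0.004 0 0 -4.33 -0.34",
  "squeeze": 60
}}

```text
t: 1.15
tcp_pos: [0.6158, -0.4155, 0.2788]
orientation: [-2.596, -1.767, 0.001]
wrist_force: [0.5, -0.1, -0.4]
gripper_width: 0.0281
grip_force: 0.0
```

Call:
{"method": "jog_arm", "body": {
  "commands": "0.0372 0.0118 0 0 0 -4.33 -0.34; 0.0372 0.0118 0 0 0 -4.33 -0.34; 0.0372 0.0118 0 0 0 -4.33 -0.34; 0.0372 0.0118 0 0 0 -4.33 -0.34; 0.0372 0.0118 0 0 0 -4.33 -0.34; 0.0372 0.0118 0 0 0 -4.33 -0.34; 0.0372 0.0118 0 0 0 -4.33 -0.34; 0.0372 0.0118 0 0 0 -4.33 -0.34; 0.0372 0.0118 0 0 0 -4.33 -0.34; 0.0372 0.0118 0 0 0 -4.33 -0.34"
}}

```text
t: 2.15
tcp_pos: [0.7439, -0.0563, 0.2786]
orientation: [-1.761, -2.601, 0.001]
wrist_force: [0.0, 0.3, 0.3]
gripper_width: 0.0282
grip_force: 0.0
```

```bash
python3 -c "
from h import *
s,p,_=yaw();print(s['tcp_pos'],p,s['gripper_width'])
plan(.591,.293,.28,155,10)"
```

```text
[ 0.74386769 -0.05627845  0.27860371] 111.80518377857778 0.028220460844104598
row: 0.0372 0.0118 -0.0001 0 0 -4.32  n=10
tilt [-0.001  0.    -1.   ] q [ 0.19  0.77 -0.32  1.13  0.24  1.27  0.26]
```

Call:
{"method": "jog_arm", "body": {
  "commands": "0.0372 0.0118 0 0 0 -4.32 -0.34; 0.0372 0.0118 0 0 0 -4.32 -0.34; 0.0372 0.0118 0 0 0 -4.32 -0.34; 0.0372 0.0118 0 0 0 -4.32 -0.34; 0.0372 0.0118 0 0 0 -4.32 -0.34; 0.0372 0.0118 0 0 0 -4.32 -0.34; 0.0372 0.0118 0 0 0 -4.32 -0.34; 0.0372 0.0118 0 0 0 -4.32 -0.34; 0.0372 0.0118 0 0 0 -4.32 -0.34; 0.0372 0.0118 0 0 0 -4.32 -0.34"
}}

```text
t: 3.15
tcp_pos: [0.591, 0.293, 0.2789]
orientation: [-0.68, -3.067, 0.0]
wrist_force: [1.0, -0.0, 0.3]
gripper_width: 0.0281
grip_force: 0.0
```

```bash
python3 -c "
from h import *
s,p,_=yaw();print(s['tcp_pos'],p,s['qpos'])
w=cam('wrist');save(w,'w1');
c=w['color'].copy()
for pt in [(.6465,.2674,.162),(.5361,.3189,.162),(.591,.293,.162)]:
  u=pix(w,pt);print(u);cv2.circle(c,(int(u[0]),int(u[1])),3,(0,0,255),1)
cv2.imwrite('pics/w1c.png',c)"
```

```text
[0.59099328 0.29297721 0.27887249] 155.0042429868064 [-0.20858993  0.65199754 -0.52652676  1.42711831  0.33984037  1.15383023
  0.35077298]
(np.float64(256.3370121128486), np.float64(241.1548201275973))
(np.float64(256.35464442607673), np.float64(121.13880589323578))
(np.float64(256.07723370304996), np.float64(184.61532132803762))
```

View pics/w1c.png

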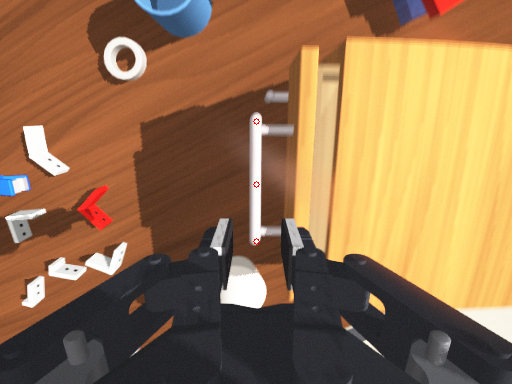

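The wrist view shows the handle bar at column 256, rows 115–242, matching the projected marks within 1 px. I'll descend and grip.

Call:
{"method": "jog_arm", "body": {
  "commands": "0 0 0.02 0 0 0 -0.34; 0 0 0.02 0 0 0 -0.34; 0 0 0.02 0 0 0 -0.34; 0 0 0.02 0 0 0 -0.34; 0 0 0.015 0 0 0 -0.34; 0 0 0.015 0 0 0 -0.34; 0 0 0.01 0 0 0 -0.34; 0 0 0.008 0 0 0 -0.34; 0 0 0 0 0 0 -0.34; 0 0 0 0 0 0 -0.34"
}}

```text
t: 4.2
tcp_pos: [0.5934, 0.2936, 0.1533]
orientation: [0.683, 3.063, 0.006]
wrist_force: [1.1, 0.5, 5.7]
gripper_width: 0.0279
grip_force: 2.3
```

Call:
{"method": "jog_arm", "body": {
  "commands": "0 0 0 0 0 0 -1; 0 0 0 0 0 0 -1; 0 0 0 0 0 0 -1; 0 0 0 0 0 0 -1; 0 0 0 0 0 0 -1; 0 0 0 0 0 0 -1; 0 0 0 0 0 0 -1; 0 0 0 0 0 0 -1; 0 0 0 0 0 0 -1; 0 0 0 0 0 0 -1"
}}

```text
t: 5.2
tcp_pos: [0.5927, 0.2923, 0.1521]
orientation: [0.685, 3.065, 0.002]
wrist_force: [0.2, 0.6, 5.4]
gripper_width: 0.0092
grip_force: 58.5
```

Call:
{"method": "jog_arm", "body": {
  "commands": "0 -0.005 0 0 0 0 -1; 0 -0.012 0 0 0 0 -1; 0 -0.012 0 0 0 0 -1; 0 -0.012 0 0 0 0 -1; 0 -0.012 0 0 0 0 -1; 0 -0.012 0 0 0 0 -1; 0 -0.012 0 0 0 0 -1; 0 -0.012 0 0 0 0 -1; 0 -0.012 0 0 0 0 -1; 0 0 0 0 0 0 -1"
}}

```text
t: 6.2
tcp_pos: [0.5476, 0.1985, 0.1521]
orientation: [-0.687, -3.064, 0.003]
wrist_force: [-2.3, 0.5, 8.6]
gripper_width: 0.0089
grip_force: 59.6
```

Call:
{"method": "jog_arm", "body": {
  "commands": "0 -0.005 0 0 0 0 -1; 0 -0.005 0 0 0 0 -1; 0 -0.005 0 0 0 0 -1; 0 -0.003 0 0 0 0 -1; 0 -0.003 0 0 0 0 -1; 0 0 0 0 0 0 -1; 0 0 0 0 0 0 -1; 0 0 0 0 0 0 -1; 0 0 0 0 0 0 -1; 0 0 0 0 0 0 -1"
}}

```text
t: 7.2
tcp_pos: [0.5392, 0.1812, 0.1521]
orientation: [-0.685, -3.065, 0.001]
wrist_force: [-3.4, 0.7, 9.3]
gripper_width: 0.0091
grip_force: 59.7
```

Call:
{"method": "jog_arm", "body": {
  "commands": "0 -0.003 0 0 0 0 -1; 0 -0.003 0 0 0 0 -1; 0 -0.003 0 0 0 0 -1; 0 -0.003 0 0 0 0 -1; 0 -0.003 0 0 0 0 -1; 0 0 0 0 0 0 -1; 0 0 0 0 0 0 -1; 0 0 0 0 0 0 -1; 0 0 0 0 0 0 -1; 0 0 0 0 0 0 -1"
}}

```text
t: 8.2
tcp_pos: [0.534, 0.1703, 0.1521]
orientation: [0.683, 3.065, 0.007]
wrist_force: [-0.4, 4.4, 5.2]
gripper_width: 0.0087
grip_force: 59.3
```

Call:
{"method": "jog_arm", "body": {
  "commands": "0 0.001 0 0 0 0 -0.34; 0 0 0 0 0 0 -0.34; 0 0 0 0 0 0 -0.34; 0 0 0 0 0 0 -0.34; 0 0 -0.01 0 0 0 -0.34; 0 0 -0.02 0 0 0 -0.34; 0 0 -0.02 0 0 0 -0.34; 0 0 -0.03 0 0 0 -0.2; 0 0 -0.03 0 0 0 -0.1; 0 0 -0.03 0 0 0 -0.1"
}}

```text
t: 9.2
tcp_pos: [0.5343, 0.1687, 0.2932]
orientation: [0.684, 3.065, 0.001]
wrist_force: [1.8, -0.1, 0.4]
gripper_width: 0.0385
grip_force: 0.0
```

```bash
python3 -c "
from h import *
a=cam('top');save(a,'top1');c=a['color'][90:270,45:345]
cv2.imwrite('pics/t1.png',cv2.resize(c,(800,480),interpolation=cv2.INTER_CUBIC))
s,p,_=yaw();print(s['tcp_pos'],s['wrist_force'])
print([(b[1],b[2]) for b in blobs(a) if 240<b[1][0]<340])
"
```

```text
[0.53675761 0.17021329 0.29822278] [1.56830576 0.72459025 3.65220657]
[(array([281.7, 120.6]), np.int32(223)), (array([266.9, 168.7]), np.int32(85)), (array([319.3, 170.2]), np.int32(69)), (array([292.4, 174.5]), np.int32(70)), (array([296.6, 207.6]), np.int32(94)), (array([263.3, 232.8]), np.int32(86)), (array([335.2, 364.5]), np.int32(319))]
```

View pics/t1.png

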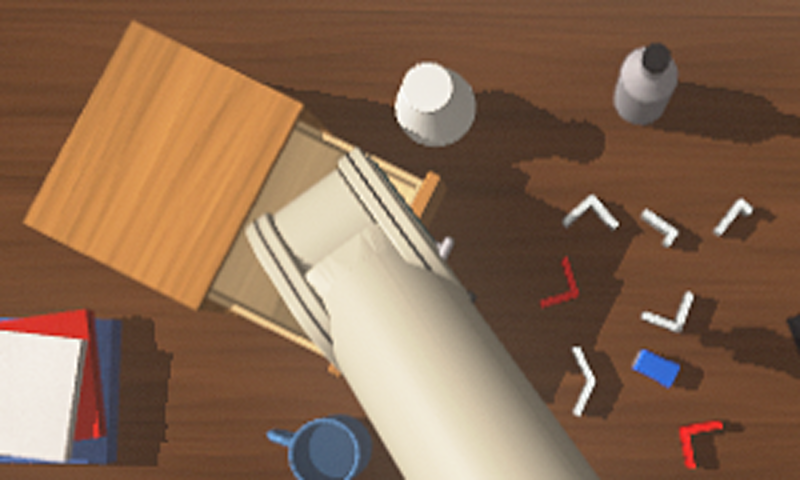

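The drawer is wide open and the brackets haven't moved. The sound ones are at crop (590,210) and (670,315). I'll pick S1 first.

```bash
python3 -c "
from h import *
plan(.6445,.007,.12,131.4,10)"
```

```text
row: -0.0184 -0.0070 0.0178 0 0 2.34  n=10
tilt [ 0.009  0.003 -1.   ] q [ 0.03  0.48 -0.58  1.69  0.3   1.05  0.48]
```

Call:
{"method": "jog_arm", "body": {
  "commands": "-0.0184 -0.007 0 0 0 2.34 -0.06; -0.0184 -0.007 0 0 0 2.34 -0.06; -0.0184 -0.007 0 0 0 2.34 -0.06; -0.0184 -0.007 0 0 0 2.34 -0.06; -0.0184 -0.007 0 0 0 2.34 -0.06; -0.0184 -0.007 0.03 0 0 2.34 -0.06; -0.0184 -0.007 0.03 0 0 2.34 -0.06; -0.0184 -0.007 0.03 0 0 2.34 -0.06; -0.0184 -0.007 0.035 0 0 2.34 -0.06; -0.0184 -0.007 0.035 0 0 2.34 -0.06"
}}

```text
t: 10.25
tcp_pos: [0.6428, 0.0036, 0.1296]
orientation: [1.298, 2.861, -0.001]
wrist_force: [0.3, -0.4, 0.4]
gripper_width: 0.0403
grip_force: 0.0
```

```bash
python3 -c "
from h import *
s,p,_=yaw();print(s['tcp_pos'],p,s['qpos'])
w=cam('wrist');save(w,'w2');
c=w['color'].copy()
L=[(.6591,-.0095),(.628,.0234),(.6243,-.038),(.6445,.007)]
for x,y in L:
  u=pix(w,(x,y,.03));print(u);cv2.circle(c,(int(u[0]),int(u[1])),3,(0,0,255),1)
cv2.imwrite('pics/w2c.png',c)"
```

```text
[0.64281979 0.00362823 0.12957334] 131.20283137320885 [ 0.17165099  0.76860934 -0.37681148  1.62881429  0.36022635  0.81359972
  0.36044947]
(np.float64(259.6937124786933), np.float64(210.67771060837185))
(np.float64(257.9298437271596), np.float64(163.143981508385))
(np.float64(211.88979668353403), np.float64(209.14319074082977))
(np.float64(259.64735784863416), np.float64(188.1150615306361))
```

View pics/w2c.png

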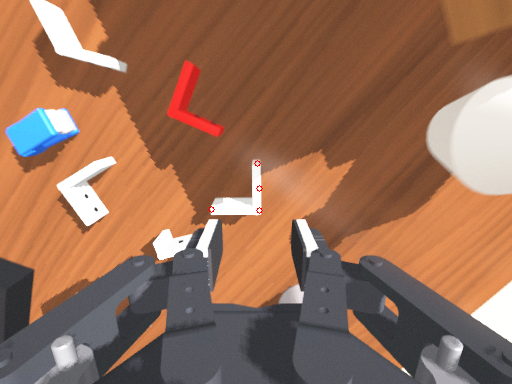

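The wrist view agrees with the top-camera marks: the corner is at (259,210) and leg A runs up to (258,163). I'll descend and grip.

Call:
{"method": "jog_arm", "body": {
  "commands": "0.0015 0.0035 0.02 0 0 0 -0.06; 0 0 0.02 0 0 0 -0.06; 0 0 0.02 0 0 0 -0.06; 0 0 0.02 0 0 0 -0.06; 0 0 0.02 0 0 0 -0.06; 0 0 0.01 0 0 0 -0.06; 0 0 0.0076 0 0 0 -0.06; 0 0 0 0 0 0 -1; 0 0 0 0 0 0 -1; 0 0 0 0 0 0 -1",
  "squeeze": 60
}}

```text
t: 11.3
tcp_pos: [0.6445, 0.0091, 0.0148]
orientation: [1.292, 2.862, 0.001]
wrist_force: [0.3, 0.6, -0.5]
gripper_width: 0.0065
grip_force: 60.8
```

Call:
{"method": "jog_arm", "body": {
  "commands": "0 0 0 0 0 0 -1; 0 0 0 0 0 0 -1; 0 0 0 0 0 0 -1; 0 0 0 0 0 0 -1; 0 0 -0.02 0 0 0 -1; 0 0 -0.04 0 0 0 -1; 0 0 -0.05 0 0 0 -1; 0 0 -0.05 0 0 0 -1; 0 0 -0.05 0 0 0 -1; 0 0 -0.05 0 0 0 -1"
}}

```text
t: 12.3
tcp_pos: [0.6431, 0.0089, 0.2755]
orientation: [-1.292, -2.863, 0.0]
wrist_force: [0.5, 0.1, -1.0]
gripper_width: 0.0067
grip_force: 60.7
```

```bash
python3 -c "
from h import *
s,p,_=yaw();print(s['tcp_pos'],s['gripper_width'],s['grip_force'])
plan(.543,.296,.27,155,10)"
```

```text
[0.64309649 0.00893766 0.27554802] 0.006695985866534429 60.747960805892944
row: 0.0257 0.0166 0.0006 0 0 -2.36  n=10
tilt [-0.001  0.    -1.   ] q [ 0.2   0.61 -0.44  1.48  0.28  1.11  0.43]
```

Call:
{"method": "jog_arm", "body": {
  "commands": "0.0257 0.0166 0 0 0 -2.36 -1; 0.0257 0.0166 0 0 0 -2.36 -1; 0.0257 0.0166 0 0 0 -2.36 -1; 0.0257 0.0166 0 0 0 -2.36 -1; 0.0257 0.0166 0 0 0 -2.36 -1; 0.0257 0.0166 0 0 0 -2.36 -1; 0.0257 0.0166 0 0 0 -2.36 -1; 0.0257 0.0166 0 0 0 -2.36 -1; 0.0257 0.0166 0 0 0 -2.36 -1; 0.0257 0.0166 0 0 0 -2.36 -1"
}}

```text
t: 13.3
tcp_pos: [0.543, 0.2968, 0.2733]
orientation: [-0.677, -3.067, 0.001]
wrist_force: [-0.0, 1.1, 0.5]
gripper_width: 0.0069
grip_force: 60.8
```

Call:
{"method": "jog_arm", "body": {
  "commands": "0 0 0 0 0 0 -1; 0 0 0.03 0 0 0 -1; 0 0 0.03 0 0 0 -1; 0 0 0.03 0 0 0 -1; 0 0 0.02 0 0 0 -1; 0 0 0.01 0 0 0 -1; 0 0 0.006 0 0 0 -1; 0 0 0.004 0 0 0 -1; 0 0 0 0 0 0 -1; 0 0 0 0 0 0 -1"
}}

```text
t: 14.3
tcp_pos: [0.5444, 0.2963, 0.1446]
orientation: [0.679, 3.066, 0.002]
wrist_force: [-0.3, 1.0, -0.4]
gripper_width: 0.0067
grip_force: 60.8
```

Call:
{"method": "jog_arm", "body": {
  "commands": "0 0 0.002 0 0 0 -1; 0 0 0.002 0 0 0 -1; 0 0 0.002 0 0 0 -1; 0 0 0.001 0 0 0 -1; 0 0 0.001 0 0 0 -1; 0 0 0 0 0 0 -1; 0 0 0 0 0 0 -1; 0 0 0 0 0 0 -1; 0 0 0 0 0 0 -1; 0 0 0 0 0 0 -1"
}}

```text
t: 15.3
tcp_pos: [0.5439, 0.296, 0.1358]
orientation: [0.679, 3.067, 0.0]
wrist_force: [-0.6, -0.1, 0.3]
gripper_width: 0.0068
grip_force: 60.8
```

Call:
{"method": "jog_arm", "body": {
  "commands": "0 0 0.002 0 0 0 -1; 0 0 0 0 0 0 -0.5; 0 0 0 0 0 0 -0.5; 0 0 0 0 0 0 -0.5; 0 0 -0.01 0 0 0 -0.5; 0 0 -0.02 0 0 0 -0.5; 0 0 -0.02 0 0 0 -0.5; 0 0 -0.03 0 0 0 -0.5; 0 0 -0.03 0 0 0 -0.3; 0 0 -0.03 0 0 0 -0.1"
}}

```text
t: 16.3
tcp_pos: [0.5437, 0.2961, 0.2758]
orientation: [0.679, 3.067, 0.001]
wrist_force: [-0.1, 0.7, 0.1]
gripper_width: 0.0383
grip_force: 0.0
```

```bash
python3 -c "
from h import *
a=cam('top');save(a,'top2')
s,p,_=yaw();print(s['tcp_pos'],s['wrist_force'],p,s['gripper_width'])
print([(b[1],b[2]) for b in blobs(a) if 240<b[1][0]<340])
plan(.5105,-.0926,.12,71.5,10)
plan(.5105,-.0926,.12,71.5,12)
"
```

```text
[0.54583891 0.29803882 0.28122912] [1.31813228 2.25055476 4.47019204] 155.02696152364274 0.0383253286483152
[(array([281.7, 120.5]), np.int32(219)), (array([319.3, 170.2]), np.int32(69)), (array([292.4, 174.5]), np.int32(70)), (array([296.8, 207.4]), np.int32(87)), (array([263.3, 232.8]), np.int32(85)), (array([271.4, 323.4]), np.int32(484)), (array([289.9, 379.3]), np.int32(43))]
row: -0.0361 -0.0231 0.0161 0 0 8.35  n=10
tilt [ 0.008  0.005 -1.   ] q [-0.21  0.59 -0.56  1.55  0.34  1.09  0.29]
row: -0.0303 -0.0189 0.0134 0 0 6.96  n=12
tilt [ 0.008  0.005 -1.   ] q [-0.21  0.59 -0.56  1.55  0.34  1.09  0.29]
```

```bash
python3 -c "
from h import *
plan(.5232,-.121,.12,161.5,11)
"
```

```text
row: -0.0124 -0.0361 0.0147 0 0 -0.59  n=11
tilt [ 0.008  0.005 -1.   ] q [-0.21  0.59 -0.56  1.55  0.34  1.09  0.29]
```

Call:
{"method": "jog_arm", "body": {
  "commands": "-0.0136 -0.0397 0 0 0 -0.65 -0.06; -0.0136 -0.0397 0 0 0 -0.65 -0.06; -0.0136 -0.0397 0 0 0 -0.65 -0.06; -0.0136 -0.0397 0 0 0 -0.65 -0.06; -0.0136 -0.0397 0 0 0 -0.65 -0.06; -0.0136 -0.0397 0 0 0 -0.65 -0.06; -0.0136 -0.0397 0.025 0 0 -0.65 -0.06; -0.0136 -0.0397 0.025 0 0 -0.65 -0.06; -0.0136 -0.0397 0.025 0 0 -0.65 -0.06; -0.0136 -0.0397 0.025 0 0 -0.65 -0.06"
}}

```text
t: 17.35
tcp_pos: [0.5211, -0.1245, 0.1737]
orientation: [0.503, 3.099, -0.0]
wrist_force: [1.0, 0.7, 0.4]
gripper_width: 0.0404
grip_force: 0.0
```

```bash
python3 -c "
from h import *
s,p,_=yaw();print(s['tcp_pos'],p)
w=cam('wrist');save(w,'w3');
c=w['color'].copy()
for x,y in [(.5023,-.114),(.5179,-.073),(.5449,-.1263)]:
  u=pix(w,(x,y,.03));print(u);cv2.circle(c,(int(u[0]),int(u[1])),3,(0,0,255),1)
cv2.imwrite('pics/w3c.png',c)
plan(.5232,-.121,.012,161.5,7)"
```

```text
[ 0.52105584 -0.12450513  0.17373123] 161.56196536460453
(np.float64(259.92493037165343), np.float64(158.5437432269835))
(np.float64(301.1820858701779), np.float64(160.30376478669785))
(np.float64(261.42177362099676), np.float64(198.40295461963444))
row: -0.0002 0.0020 0.0225 0 0 -0.07  n=7
tilt [-0.007 -0.005 -1.   ] q [ 0.54  0.61 -0.52  1.9   0.44  0.76  1.01]
```

View pics/w3c.png

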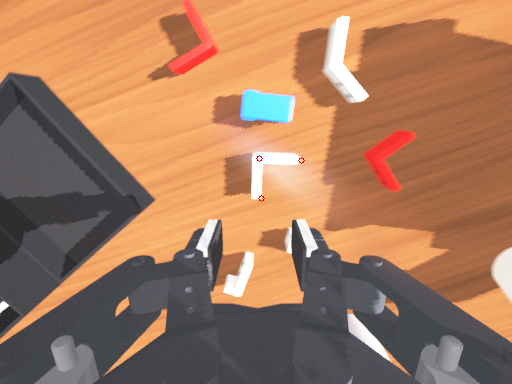

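S2's corner is at (259,158) and its legs match the marks to about 2 px. I'll descend and grip.

Call:
{"method": "jog_arm", "body": {
  "commands": "0 0.005 0.025 0 0 0 -0.06; 0 0.005 0.025 0 0 0 -0.06; 0 0.003 0.025 0 0 0 -0.06; 0 0 0.025 0 0 0 -0.06; 0 0 0.025 0 0 0 -0.06; 0 0 0.02 0 0 0 -0.06; 0 0 0.012 0 0 0 -0.06; 0 0 0.004 0 0 0 -0.06; 0 0 0 0 0 0 -1; 0 0 0 0 0 0 -1"
}}

```text
t: 18.4
tcp_pos: [0.5257, -0.1106, 0.0136]
orientation: [0.504, 3.099, -0.0]
wrist_force: [-0.2, 0.5, 0.4]
gripper_width: 0.0119
grip_force: 0.1
```

Call:
{"method": "jog_arm", "body": {
  "commands": "0 0 0 0 0 0 -1; 0 0 0 0 0 0 -1; 0 0 0 0 0 0 -1; 0 0 0 0 0 0 -1; 0 0 -0.02 0 0 0 -1; 0 0 -0.04 0 0 0 -1; 0 0 -0.05 0 0 0 -1; 0 0 -0.05 0 0 0 -1; 0 0 -0.05 0 0 0 -1; 0 0 -0.05 0 0 0 -1"
}}

```text
t: 19.4
tcp_pos: [0.5244, -0.1105, 0.275]
orientation: [0.504, 3.101, 0.0]
wrist_force: [1.1, -0.6, -0.2]
gripper_width: 0.0067
grip_force: 59.9
```

```bash
python3 -c "
from h import *
s,p,_=yaw();print(s['tcp_pos'],s['gripper_width'],s['grip_force'])
plan(.625,.262,.275,155,10)"
```

```text
[ 0.52437216 -0.11046778  0.27502877] 0.00674914727697751 59.87664341926575
row: 0.0042 0.0384 0.0000 0 0 0.65  n=10
tilt [ 0. -0. -1.] q [ 0.57  0.48 -0.62  1.78  0.33  0.99  1.07]
```

Call:
{"method": "jog_arm", "body": {
  "commands": "0.0042 0.04 0 0 0 0.65 -1; 0.0042 0.04 0 0 0 0.65 -1; 0.0042 0.04 0 0 0 0.65 -1; 0.0042 0.04 0 0 0 0.65 -1; 0.0042 0.04 0 0 0 0.65 -1; 0.0042 0.04 0 0 0 0.65 -1; 0.0042 0.04 0 0 0 0.65 -1; 0.0042 0.04 0 0 0 0.65 -1; 0.0042 0.035 0 0 0 0.65 -1; 0.0042 0.02 0 0 0 0.65 -1"
}}

```text
t: 20.4
tcp_pos: [0.6212, 0.258, 0.2726]
orientation: [-0.675, -3.067, -0.003]
wrist_force: [-0.1, 0.2, -0.4]
gripper_width: 0.0067
grip_force: 59.9
```

```bash
python3 -c "
from h import *
s,p,_=yaw();print(s['tcp_pos'],s['gripper_width'],s['grip_force'])
plan(.622,.256,.135,155,10)"
```

```text
[0.6211813  0.2579695  0.27263516] 0.006700215760176368 59.89255607128143
row: -0.0002 -0.0001 0.0138 0 0 0.02  n=10
tilt [-0.     0.002 -1.   ] q [-0.13  0.68 -0.56  1.4   0.37  1.17  0.41]
```

Call:
{"method": "jog_arm", "body": {
  "commands": "-0.001 -0.001 0.005 0 0 0 -1; -0.001 0 0.025 0 0 0 -1; 0 0 0.03 0 0 0 -1; 0 0 0.03 0 0 0 -1; 0 0 0.02 0 0 0 -1; 0 0 0.01 0 0 0 -1; 0 0 0.007 0 0 0 -1; 0 0 0.005 0 0 0 -1; 0 0 0.003 0 0 0 -1; 0 0 0 0 0 0 -1"
}}

```text
t: 21.4
tcp_pos: [0.6232, 0.2526, 0.1381]
orientation: [0.679, 3.067, 0.001]
wrist_force: [0.3, -0.7, 0.5]
gripper_width: 0.0067
grip_force: 59.9
```

Call:
{"method": "jog_arm", "body": {
  "commands": "0 0 0.001 0 0 0 -1; 0 0 0 0 0 0 -0.5; 0 0 0 0 0 0 -0.5; 0 0 0 0 0 0 -0.5; 0 0 -0.01 0 0 0 -0.5; 0 0 -0.02 0 0 0 -0.5; 0 0 -0.02 0 0 0 -0.5; 0 0 -0.03 0 0 0 -0.5; 0 0 -0.03 0 0 0 -0.5; 0 0 -0.02 0 0 0 -0.5"
}}

```text
t: 22.4
tcp_pos: [0.6236, 0.2532, 0.2701]
orientation: [0.679, 3.065, 0.004]
wrist_force: [0.0, 0.0, 0.4]
gripper_width: 0.0211
grip_force: 0.0
```

```bash
python3 -c "
from h import *
s,p,_=yaw();print(s['tcp_pos'],p)
w=cam('wrist');save(w,'w4');b=cam('side');save(b,'side4')
cv2.imwrite('pics/w4c.png',np.hstack([w['color'],cv2.resize(b['color'][90:250,140:300],(288,288))] if 0 else [w['color']]))
"
```

```text
[0.62358929 0.25322241 0.27013016] 155.02956572942156
```

View pics/w4c.png

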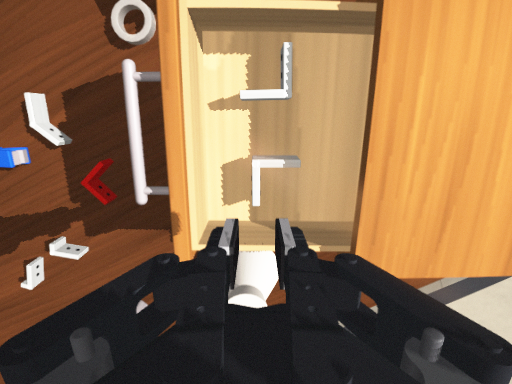

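Both sound brackets stand in the drawer, at (280,75) and (270,180), and the handle is at (135,130). Next I'll re-grip the handle and shut the drawer.

```bash
python3 -c "
from h import *
w=load('w4');print(world(w,128,64,.162),world(w,140,198,.162),world(w,134,131,.162))
plan(.534,.170,.27,155,10)"
```

```text
[0.47808881 0.20002531 0.162     ] [0.58647084 0.1467144  0.162     ] [0.52932485 0.17525086 0.162     ]
row: 0.0047 -0.0114 0.0001 0 0 0.00  n=10
tilt [ 0.007  0.003 -1.   ] q [-0.13  0.68 -0.55  1.4   0.37  1.16  0.41]
```

Call:
{"method": "jog_arm", "body": {
  "commands": "0.006 -0.014 0 0 0 0 -0.34; 0.006 -0.014 0 0 0 0 -0.34; 0.006 -0.014 0 0 0 0 -0.34; 0.006 -0.014 0 0 0 0 -0.34; 0.006 -0.014 0 0 0 0 -0.34; 0.006 -0.014 0 0 0 0 -0.34; 0.006 -0.014 0 0 0 0 -0.34; 0.005 -0.01 0 0 0 0 -0.34; 0.002 -0.005 0 0 0 0 -0.34; 0 0 0 0 0 0 -0.34"
}}

```text
t: 23.5
tcp_pos: [0.5305, 0.1703, 0.2666]
orientation: [-0.68, -3.067, 0.001]
wrist_force: [0.7, -0.8, 0.2]
gripper_width: 0.0283
grip_force: 0.0
```

```bash
python3 -c "
from h import *
s,p,_=yaw();print(s['tcp_pos'],p)
plan(.533,.172,.152,155,10)"
```

```text
[0.53054435 0.1703301  0.26664755] 155.0033967496275
row: -0.0002 0.0003 0.0115 0 0 0.00  n=10
tilt [-0. -0. -1.] q [ 0.03  0.52 -0.59  1.74  0.33  0.99  0.45]
```

Call:
{"method": "jog_arm", "body": {
  "commands": "-0.002 0.002 0.01 0 0 0 -0.34; 0 0 0.02 0 0 0 -0.34; 0 0 0.02 0 0 0 -0.34; 0 0 0.02 0 0 0 -0.34; 0 0 0.015 0 0 0 -0.34; 0 0 0.012 0 0 0 -0.34; 0 0 0.01 0 0 0 -0.34; 0 0 0.006 0 0 0 -0.34; 0 0 0.002 0 0 0 -0.34; 0 0 0 0 0 0 -0.34"
}}

```text
t: 24.5
tcp_pos: [0.5342, 0.1731, 0.1527]
orientation: [0.678, 3.066, 0.003]
wrist_force: [-0.9, 0.6, 1.9]
gripper_width: 0.0281
grip_force: 1.2
```

Call:
{"method": "jog_arm", "body": {
  "commands": "0 0 0 0 0 0 -1; 0 0 0 0 0 0 -1; 0 0 0 0 0 0 -1; 0 0 0 0 0 0 -1; 0 0 0 0 0 0 -1; 0 0 0 0 0 0 -1; 0 0.003 0 0 0 0 -1; 0 0.006 0 0 0 0 -1; 0 0.01 0 0 0 0 -1; 0 0.012 0 0 0 0 -1"
}}

```text
t: 25.5
tcp_pos: [0.5469, 0.1991, 0.1523]
orientation: [0.681, 3.066, -0.002]
wrist_force: [-0.8, -1.2, 6.5]
gripper_width: 0.0089
grip_force: 58.7
```

Call:
{"method": "jog_arm", "body": {
  "commands": "0 0.012 0 0 0 0 -1; 0 0.012 0 0 0 0 -1; 0 0.012 0 0 0 0 -1; 0 0.012 0 0 0 0 -1; 0 0.012 0 0 0 0 -1; 0 0.012 0 0 0 0 -1; 0 0.01 0 0 0 0 -1; 0 0.01 0 0 0 0 -1; 0 0.006 0 0 0 0 -1; 0 0 0 0 0 0 -1"
}}

```text
t: 26.5
tcp_pos: [0.5901, 0.2889, 0.1524]
orientation: [0.679, 3.064, 0.002]
wrist_force: [4.1, -0.5, 5.1]
gripper_width: 0.0086
grip_force: 59.1
```

Call:
{"method": "jog_arm", "body": {
  "commands": "0 0.005 0 0 0 0 -1; 0 0.004 0 0 0 0 -1; 0 0.003 0 0 0 0 -1; 0 0.002 0 0 0 0 -1; 0 0.002 0 0 0 0 -1; 0 0.002 0 0 0 0 -1; 0 0 0 0 0 0 -1; 0 0 0 0 0 0 -1; 0 0 0 0 0 0 -1; 0 0 0 0 0 0 -1"
}}

```text
t: 27.5
tcp_pos: [0.5972, 0.3038, 0.1524]
orientation: [0.681, 3.064, 0.0]
wrist_force: [3.2, -0.7, 5.5]
gripper_width: 0.0087
grip_force: 59.1
```

Call:
{"method": "jog_arm", "body": {
  "commands": "0 0.001 0 0 0 0 -1; 0 0.001 0 0 0 0 -1; 0 0.001 0 0 0 0 -1; 0 0.001 0 0 0 0 -1; 0 0.001 0 0 0 0 -1; 0 0.001 0 0 0 0 -1; 0 0.001 0 0 0 0 -1; 0 0 0 0 0 0 -1; 0 0 0 0 0 0 -1; 0 0 0 0 0 0 -1"
}}

```text
t: 28.5
tcp_pos: [0.5981, 0.3056, 0.1523]
orientation: [-0.684, -3.066, 0.015]
wrist_force: [-3.5, -10.2, 13.3]
gripper_width: 0.0089
grip_force: 60.0
```

Call:
{"method": "jog_arm", "body": {
  "commands": "0 -0.002 0 0 0 0 -1; 0 0 0 0 0 0 -0.34; 0 0 0 0 0 0 -0.34; 0 0 0 0 0 0 -0.34; 0 -0.002 0 0 0 0 -0.34; 0 0 -0.01 0 0 0 -0.34; 0 0 -0.02 0 0 0 -0.34; 0 0 -0.03 0 0 0 -0.34; 0 0 -0.03 0 0 0 -0.34; 0 0 -0.03 0 0 0 -0.1"
}}

```text
t: 29.5
tcp_pos: [0.5958, 0.3084, 0.2723]
orientation: [-0.677, -3.066, -0.0]
wrist_force: [0.1, -0.1, 0.4]
gripper_width: 0.0382
grip_force: 0.0
```

```bash
python3 -c "
from h import *
a=cam('top');save(a,'top5')
s,p,_=yaw();print(s['tcp_pos'],s['wrist_force'],p)
print([(b[1],b[2]) for b in blobs(a) if 240<b[1][0]<340])
plan(.459,-.0018,.13,120,10)
plan(.4218,-.0031,.13,155,10)
"
```

```text
[0.5979486  0.31022515 0.27818496] [1.22417527 1.84088083 2.90666539] 155.07632327503083
[(array([281.7, 120.5]), np.int32(220)), (array([319.3, 170.2]), np.int32(69)), (array([292.4, 174.5]), np.int32(70)), (array([263.3, 232.7]), np.int32(87)), (array([286.6, 356.3]), np.int32(527)), (array([245.2, 382.1]), np.int32(42))]
row: -0.0100 -0.0332 0.0148 0 0 3.51  n=10
tilt [ 0.006  0.005 -1.   ] q [-0.22  0.67 -0.55  1.39  0.36  1.17  0.33]
row: 0.0027 -0.0358 0.0148 0 0 0.01  n=10
tilt [ 0.006  0.005 -1.   ] q [-0.22  0.67 -0.55  1.39  0.36  1.17  0.33]
```

The drawer is shut (force rose at the stop). The other three brackets haven't moved. Next is the bent one.

```bash
python3 -c "
from h import *
plan(.4605,-.0024,.15,27.1,18)
"
```

```text
row: -0.0207 -0.0112 0.0071 0 0 7.11  n=18
tilt [ 0.006  0.005 -1.   ] q [-0.22  0.67 -0.55  1.39  0.36  1.17  0.33]
```

Call:
{"method": "jog_arm", "body": {
  "commands": "-0.0207 -0.0112 0 0 0 7.11 -0.06; -0.0207 -0.0112 0 0 0 7.11 -0.06; -0.0207 -0.0112 0 0 0 7.11 -0.06; -0.0207 -0.0112 0 0 0 7.11 -0.06; -0.0207 -0.0112 0 0 0 7.11 -0.06; -0.0207 -0.0112 0 0 0 7.11 -0.06; -0.0207 -0.0112 0 0 0 7.11 -0.06; -0.0207 -0.0112 0 0 0 7.11 -0.06; -0.0207 -0.0112 0 0 0 7.11 -0.06; -0.0207 -0.0112 0 0 0 7.11 -0.06"
}}

```text
t: 30.55
tcp_pos: [0.6139, 0.0874, 0.271]
orientation: [-2.34, -2.094, 0.0]
wrist_force: [-0.1, 0.2, -0.4]
gripper_width: 0.0404
grip_force: 0.0
```

Call:
{"method": "jog_arm", "body": {
  "commands": "-0.0207 -0.0112 0.015 0 0 7.11 -0.06; -0.0207 -0.0112 0.015 0 0 7.11 -0.06; -0.0207 -0.0112 0.015 0 0 7.11 -0.06; -0.0207 -0.0112 0.015 0 0 7.11 -0.06; -0.0207 -0.0112 0.015 0 0 7.11 -0.06; -0.0207 -0.0112 0.015 0 0 7.11 -0.06; -0.0207 -0.0112 0.015 0 0 7.11 -0.06; -0.0207 -0.0112 0.015 0 0 7.11 -0.06; 0 0 0.005 0 0 0 -0.06; 0 0 0 0 0 0 -0.06"
}}

```text
t: 31.55
tcp_pos: [0.4585, -0.0036, 0.1461]
orientation: [-3.053, -0.737, 0.002]
wrist_force: [0.4, 0.2, 0.4]
gripper_width: 0.0401
grip_force: 0.0
```

```bash
python3 -c "
from h import *
w=cam('wrist');save(w,'w6')
s,p,_=yaw();print(s['tcp_pos'],p)
print([(b[1],b[2],world(w,*b[1],.03)) for b in blobs(w) if b[1][1]<230])
print([pix(w,(x,y,.03)) for x,y in [(.4775,.009),(.4409,-.0124),(.4015,.0069)]])
plan(.4605,-.0024,.013,27.1,10)
"
```

```text
[ 0.45974613 -0.00362771  0.14663302] 27.160097939259092
[(array([422.6,  73.2]), np.int32(1591), array([ 0.6205059 , -0.08877289,  0.03      ])), (array([490.8, 108.2]), np.int32(884), array([ 0.62789342, -0.1664788 ,  0.03      ])), (array([ 66.2, 165. ]), np.int32(2049), array([0.39154378, 0.17329709, 0.03      ])), (array([245.2, 202.3]), np.int32(991), array([ 0.43805982, -0.00129592,  0.03      ])), (array([313.5, 204.9]), np.int32(248), array([ 0.4668427 , -0.06344331,  0.03      ]))]
[(np.float64(253.96331565821183), np.float64(162.9001890648177)), (np.float64(256.4003071140479), np.float64(204.7147992371198)), (np.float64(222.22689374412965), np.float64(228.8076701513851))]
row: 0.0001 -0.0001 0.0134 0 0 0.01  n=10
tilt [ 0.001  0.001 -1.   ] q [-0.08  0.51  0.04  2.13 -0.04  0.5  -1.11]
```

Call:
{"method": "jog_arm", "body": {
  "commands": "0.001 -0.001 0.02 0 0 0 -0.06; 0 0 0.025 0 0 0 -0.06; 0 0 0.025 0 0 0 -0.06; 0 0 0.025 0 0 0 -0.06; 0 0 0.02 0 0 0 -0.06; 0 0 0.012 0 0 0 -0.06; 0 0 0.006 0 0 0 -0.06; 0 0 0 0 0 0 -0.06; 0 0 0 0 0 0 -1; 0 0 0 0 0 0 -1"
}}

```text
t: 32.6
tcp_pos: [0.461, -0.0035, 0.0226]
orientation: [-3.054, -0.734, 0.018]
wrist_force: [0.8, 0.1, -0.9]
gripper_width: 0.0115
grip_force: 0.0
```

Call:
{"method": "jog_arm", "body": {
  "commands": "0 0 0 0 0 0 -1; 0 0 0 0 0 0 -1; 0 0 0 0 0 0 -1; 0 0 0 0 0 0 -1; 0 0 -0.02 0 0 0 -1; 0 0 -0.04 0 0 0 -1; 0 0 -0.04 0 0 0 -1; 0 0 -0.02 0 0 0 -1; 0 0 -0.01 0 0 0 -1; 0 0 0 0 0 0 -1"
}}

```text
t: 33.6
tcp_pos: [0.4623, -0.0035, 0.1529]
orientation: [-3.054, -0.734, 0.017]
wrist_force: [0.3, 0.3, -0.7]
gripper_width: 0.0062
grip_force: 59.8
```

```bash
python3 -c "
from h import *
s,p,_=yaw();print(s['tcp_pos'],s['gripper_width'],s['grip_force'])
import numpy as np
d=load('top0');k=800/512
c=[world(d,(u+.5)/k-.5,(v+.5)/k-.5,.04)[:2] for u,v in [(533,327),(572,412),(612,297),(647,383)]];print(c,[np.linalg.norm(c[0]-c[1]),np.linalg.norm(c[0]-c[2]),np.linalg.norm(c[2]-c[3])])
f=[world(d,(u+.5)/k-.5,(v+.5)/k-.5,.004)[:2] for u,v in [(553,332),(605,318),(580,405),(632,380)]];print(f)
plan(.46,-.36,.14,24.6,10)"
```

```text
[ 0.4623084  -0.00350362  0.15294769] 0.0062300199986651565 59.82643246650696
[array([ 0.51512181, -0.24604803]), array([ 0.34435352, -0.32408641]), array([ 0.57789566, -0.41061761]), array([ 0.40277614, -0.47996781])] [np.float64(0.18775462476288302), np.float64(0.176135469131696), np.float64(0.18835152072629033)]
[array([ 0.50639933, -0.29682337]), array([ 0.53661399, -0.40806624]), array([ 0.355199  , -0.35201031]), array([ 0.40710528, -0.46335495])]
row: -0.0158 0.0320 0.0013 0 0 0.24  n=10
tilt [-0.01  -0.002 -1.   ] q [ 0.18  0.53 -0.34  2.1   0.31  0.58 -1.48]
```

```bash
python3 -c "
from h import *
plan(.464,-.309,.14,50,10)"
```

```text
row: -0.0185 0.0245 0.0013 0 0 -2.30  n=10
tilt [-0.01  -0.002 -1.   ] q [ 0.18  0.53 -0.34  2.1   0.31  0.58 -1.48]
```

Call:
{"method": "jog_arm", "body": {
  "commands": "-0.0205 0.0275 0 0 0 -2.5 -1; -0.0205 0.0275 0 0 0 -2.5 -1; -0.0205 0.0275 0 0 0 -2.5 -1; -0.0205 0.0275 0 0 0 -2.5 -1; -0.0205 0.0275 0 0 0 -2.5 -1; -0.0205 0.0275 0 0 0 -2.5 -1; -0.0205 0.0275 0 0 0 -2.5 -1; -0.0205 0.0275 0 0 0 -2.5 -1; -0.0185 0.0245 0 0 0 -2.5 -1; -0.002 0.002 0 0 0 -0.5 -1"
}}

```text
t: 34.6
tcp_pos: [0.4619, -0.3139, 0.1503]
orientation: [-2.846, -1.32, 0.022]
wrist_force: [-0.2, 0.0, 0.4]
gripper_width: 0.0067
grip_force: 59.8
```

```bash
python3 -c "
from h import *
w=cam('wrist');save(w,'w7')
s,p,_=yaw();print(s['tcp_pos'],p,s['gripper_width'],s['grip_force'])
c=w['color'].copy()
for x,y in [(0,0),(-71,91),(-71,-91),(71,91),(71,-91)]:
  q=np.array([.461,-.353])+x/1e3*np.array([.416,-.909])+y/1e3*np.array([.909,.416]); u=pix(w,(*q,.04)); cv2.circle(c,(int(u[0]),int(u[1])),3,(0,0,255),1)
cv2.imwrite('pics/w7c.png',c)
plan(.464,-.309,.03,50,10)
"
```

```text
[ 0.46186893 -0.31158879  0.15038081] 49.86509323844618 0.00626730893818447 59.80305790901184
row: 0.0003 -0.0000 0.0120 0 0 -0.01  n=10
tilt [-0.015 -0.001 -1.   ] q [ 0.85  0.66 -0.49  1.85  0.44  0.76 -0.58]
```

View pics/w7c.png

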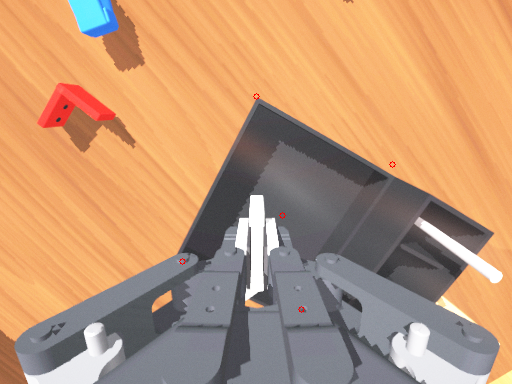

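The tray corners match the marks to within a few pixels (corner near (260,100)). The bracket is held over the front of the tray, so I'll lower and release it.

Call:
{"method": "jog_arm", "body": {
  "commands": "0.002 0 0.01 0 0 0 -1; 0.001 0 0.025 0 0 0 -1; 0 0 0.025 0 0 0 -1; 0 0 0.025 0 0 0 -1; 0 0 0.017 0 0 0 -1; 0 0 0.01 0 0 0 -1; 0 0 0.005 0 0 0 -1; 0 0 0.003 0 0 0 -1; 0 0 0 0 0 0 -1; 0 0 0 0 0 0 -1"
}}

```text
t: 35.65
tcp_pos: [0.4641, -0.3075, 0.0334]
orientation: [-2.844, -1.328, 0.018]
wrist_force: [-0.1, 0.0, -0.6]
gripper_width: 0.0064
grip_force: 59.8
```

Call:
{"method": "jog_arm", "body": {
  "commands": "0 0 0 0 0 0 -0.5; 0 0 0 0 0 0 -0.5; 0 0 0 0 0 0 -0.5; 0 0 0 0 0 0 -0.5; 0 0 -0.01 0 0 0 -0.5; 0 0 -0.02 0 0 0 -0.5; 0 0 -0.03 0 0 0 -0.5; 0 0 -0.03 0 0 0 -0.5; 0 0 -0.02 0 0 0 -0.3; 0 0 -0.01 0 0 0 -0.1"
}}

```text
t: 36.65
tcp_pos: [0.4661, -0.3076, 0.1553]
orientation: [-2.846, -1.329, 0.016]
wrist_force: [0.1, 0.2, 0.0]
gripper_width: 0.0387
grip_force: 0.0
```

```bash
python3 -c "
from h import *
a=cam('top');save(a,'top8')
s,p,_=yaw();print(s['tcp_pos'],p,s['wrist_force'])
print([(b[1],b[2]) for b in blobs(a) if 240<b[1][0]<420])
plan(.6389,-.1767,.16,139.7,12)
plan(.6389,-.1767,.16,-40.3,12)
plan(.63,-.091,.16,57.6,10)
"
```

```text
[ 0.46637735 -0.30779362  0.15574387] 50.06040494069393 [ 0.24933954 -0.05134795  0.79935878]
[(array([281.8, 120.5]), np.int32(221)), (array([319.3, 170.2]), np.int32(69)), (array([292.4, 174.5]), np.int32(70)), (array([407.1, 193.6]), np.int32(31)), (array([359., 226.]), np.int32(57)), (array([262.6, 335. ]), np.int32(18)), (array([258.2, 358.2]), np.int32(2136))]
row: 0.0118 0.0162 -0.0004 0 0 -7.47  n=12
tilt [-0.009 -0.004 -1.   ] q [ 0.85  0.65 -0.49  1.84  0.44  0.76 -0.59]
row: 0.0176 -0.0096 -0.0004 0 0 7.53  n=12
tilt [-0.009 -0.004 -1.   ] q [ 0.85  0.65 -0.49  1.84  0.44  0.76 -0.59]
row: 0.0272 0.0002 -0.0004 0 0 -0.75  n=10
tilt [-0.009 -0.004 -1.   ] q [ 0.85  0.65 -0.49  1.84  0.44  0.76 -0.59]
```

Call:
{"method": "jog_arm", "body": {
  "commands": "0.032 0 0 0 0 -0.8 -0.06; 0.032 0 0 0 0 -0.8 -0.06; 0.032 0 0 0 0 -0.8 -0.06; 0.032 0 0 0 0 -0.8 -0.06; 0.032 0 0 0 0 -0.8 -0.06; 0.032 0 0 0 0 -0.8 -0.06; 0.032 0.001 0 0 0 -0.8 -0.06; 0.028 0.001 0 0 0 -0.8 -0.06; 0.015 0 0 0 0 -0.8 -0.06; 0.005 0 0 0 0 -0.3 -0.06"
}}

```text
t: 37.7
tcp_pos: [0.63, -0.089, 0.1495]
orientation: [-2.746, -1.514, 0.019]
wrist_force: [-0.6, 1.1, -0.7]
gripper_width: 0.0399
grip_force: 0.0
```

```bash
python3 -c "
from h import *
w=cam('wrist');save(w,'w9')
s,p,_=yaw();print(s['tcp_pos'],p)
print([(b[1],b[2],world(w,*b[1],.03)) for b in blobs(w) if b[1][1]<230])
print([pix(w,(x,y,.03)) for x,y in [(.642,-.0717),(.6181,-.1093),(.6035,-.1007)]])
plan(.630,-.0907,.013,57.6,10)
"
```

```text
[ 0.62990859 -0.08965117  0.14960837] 57.69301845255488
[(array([255.3, 191.1]), np.int32(626), array([ 0.62421646, -0.0940688 ,  0.03      ]))]
[(np.float64(258.45513952842197), np.float64(163.0760894432471)), (np.float64(258.2299279616582), np.float64(206.3218937053382)), (np.float64(241.58898579866366), np.float64(206.73776218589938))]
row: -0.0001 0.0001 0.0137 0 0 0.01  n=10
tilt [-0.013 -0.001 -1.   ] q [ 0.39  0.76 -0.5   1.62  0.44  0.89 -0.85]
```

Call:
{"method": "jog_arm", "body": {
  "commands": "-0.001 0.001 0.02 0 0 0 -0.06; 0 0 0.025 0 0 0 -0.06; 0 0 0.025 0 0 0 -0.06; 0 0 0.025 0 0 0 -0.06; 0 0 0.02 0 0 0 -0.06; 0 0 0.013 0 0 0 -0.06; 0 0 0.008 0 0 0 -0.06; 0 0 0 0 0 0 -0.06; 0 0 0 0 0 0 -1; 0 0 0 0 0 0 -1"
}}

```text
t: 38.75
tcp_pos: [0.6293, -0.0927, 0.0153]
orientation: [-2.751, -1.511, 0.016]
wrist_force: [0.0, -1.4, -0.2]
gripper_width: 0.0118
grip_force: 0.0
```

Call:
{"method": "jog_arm", "body": {
  "commands": "0 0 0 0 0 0 -1; 0 0 0 0 0 0 -1; 0 0 0 0 0 0 -1; 0 0 0 0 0 0 -1; 0 0 -0.02 0 0 0 -1; 0 0 -0.04 0 0 0 -1; 0 0 -0.04 0 0 0 -1; 0 0 -0.03 0 0 0 -1; 0 0 -0.01 0 0 0 -1; 0 0 0 0 0 0 -1"
}}

```text
t: 39.75
tcp_pos: [0.6311, -0.0924, 0.1556]
orientation: [-2.751, -1.511, 0.015]
wrist_force: [0.3, 0.1, -1.1]
gripper_width: 0.0068
grip_force: 60.1
```

```bash
python3 -c "
from h import *
s,p,_=yaw();print(s['tcp_pos'],s['gripper_width'],s['grip_force'])
for y in(.04,-.04):
  q=np.array([.461,-.353])+.010*np.array([.416,-.909])+y*np.array([.909,.416]);print(q);plan(*q,.15,24.6,10)"
```

```text
[ 0.63109567 -0.09241045  0.15562413] 0.006758133677105306 60.125906467437744
[ 0.50152 -0.34545]
row: -0.0271 0.0099 0.0006 0 0 3.30  n=10
tilt [-0.01  -0.002 -1.   ] q [ 0.39  0.75 -0.51  1.61  0.44  0.9  -0.85]
[ 0.4288  -0.37873]
row: -0.0348 0.0074 0.0006 0 0 3.30  n=10
tilt [-0.01  -0.002 -1.   ] q [ 0.39  0.75 -0.51  1.61  0.44  0.9  -0.85]
```

Call:
{"method": "jog_arm", "body": {
  "commands": "-0.039 0.0083 0 0 0 3.6 -1; -0.039 0.0083 0 0 0 3.6 -1; -0.039 0.0083 0 0 0 3.6 -1; -0.039 0.0083 0 0 0 3.6 -1; -0.039 0.0083 0 0 0 3.6 -1; -0.039 0.0083 0 0 0 3.6 -1; -0.039 0.0083 0 0 0 3.6 -1; -0.039 0.0083 0 0 0 3.6 -1; -0.028 0.006 0 0 0 3.2 -1; -0.008 0.001 0 0 0 1 -1"
}}

```text
t: 40.75
tcp_pos: [0.4248, -0.3828, 0.155]
orientation: [-3.069, -0.657, 0.028]
wrist_force: [0.0, -0.6, -1.1]
gripper_width: 0.0065
grip_force: 60.0
```

```bash
python3 -c "
from h import *
imaging.get_image('wrist')
s,p,_=yaw();print(s['tcp_pos'],p,s['gripper_width'],s['grip_force'])
plan(.4288,-.3787,.026,24.6,10)"
```

```text
[ 0.42549655 -0.38202773  0.15526244] 24.222562357641017 0.006444804741735359 59.98758137226105
row: 0.0004 -0.0002 0.0129 0 0 -0.04  n=10
tilt [-0.017 -0.001 -1.   ] q [ 0.92  0.65 -0.38  1.8   0.34  0.77 -0.79]
```

Call:
{"method": "jog_arm", "body": {
  "commands": "0.003 -0.001 0.01 0 0 0 -1; 0.001 -0.001 0.025 0 0 0 -1; 0 0 0.025 0 0 0 -1; 0 0 0.025 0 0 0 -1; 0 0 0.02 0 0 0 -1; 0 0 0.012 0 0 0 -1; 0 0 0.007 0 0 0 -1; 0 0 0.004 0 0 0 -1; 0 0 0.002 0 0 0 -1; 0 0 0 0 0 0 -1"
}}

```text
t: 41.8
tcp_pos: [0.4315, -0.377, 0.0277]
orientation: [-3.069, -0.669, 0.019]
wrist_force: [0.9, 0.1, -0.7]
gripper_width: 0.0065
grip_force: 60.0
```

Call:
{"method": "jog_arm", "body": {
  "commands": "0 0 0 0 0 0 -0.5; 0 0 0 0 0 0 -0.5; 0 0 0 0 0 0 -0.5; 0 0 0 0 0 0 -0.5; 0 0 -0.01 0 0 0 -0.5; 0 0 -0.02 0 0 0 -0.5; 0 0 -0.03 0 0 0 -0.5; 0 0 -0.04 0 0 0 -0.5; 0 0 -0.03 0 0 0 -0.3; 0 0 -0.01 0 0 0 -0.1"
}}

```text
t: 42.8
tcp_pos: [0.4345, -0.3776, 0.1713]
orientation: [3.066, 0.668, -0.013]
wrist_force: [0.4, 0.1, 0.1]
gripper_width: 0.0383
grip_force: 0.0
```

```bash
python3 -c "
from h import *
a=cam('top');save(a,'top10')
s,p,_=yaw();print(s['tcp_pos'],p,s['wrist_force'])
print([(b[1],b[2]) for b in blobs(a) if 240<b[1][0]<420])
plan(.6390,-.1771,.16,-40.3,12)
"
```

```text
[ 0.43437189 -0.37770694  0.17117561] 24.556033191683817 [-0.3742801  -0.51819912  0.86145347]
[(array([281.8, 120.5]), np.int32(220)), (array([319.3, 170.2]), np.int32(69)), (array([407.2, 193.5]), np.int32(30)), (array([361.9, 231.9]), np.int32(123)), (array([379., 237.]), np.int32(100)), (array([393.7, 244.3]), np.int32(31)), (array([262.4, 334.9]), np.int32(17)), (array([258.5, 358.3]), np.int32(2136))]
row: 0.0163 -0.0192 0.0009 0 0 5.40  n=12
tilt [-0.008 -0.006 -1.   ] q [ 0.91  0.63 -0.39  1.79  0.34  0.79 -0.8 ]
```

```bash
python3 -c "
from h import *
plan(.6390,-.1771,.16,139.2,17)
"
```

```text
row: 0.0166 0.0112 0.0007 0 0 -6.74  n=17
tilt [-0.008 -0.006 -1.   ] q [ 0.91  0.63 -0.39  1.79  0.34  0.79 -0.8 ]
```

Call:
{"method": "jog_arm", "body": {
  "commands": "0.0166 0.0112 -0.01 0 0 -6.74 -0.06; 0.0166 0.0112 -0.01 0 0 -6.74 -0.06; 0.0166 0.0112 -0.01 0 0 -6.74 -0.06; 0.0166 0.0112 0 0 0 -6.74 -0.06; 0.0166 0.0112 0 0 0 -6.74 -0.06; 0.0166 0.0112 0 0 0 -6.74 -0.06; 0.0166 0.0112 0 0 0 -6.74 -0.06; 0.0166 0.0112 0 0 0 -6.74 -0.06; 0.0166 0.0112 0 0 0 -6.74 -0.06; 0.0166 0.0112 0 0 0 -6.74 -0.06"
}}

```text
t: 43.85
tcp_pos: [0.6095, -0.3086, 0.1931]
orientation: [-2.171, -2.257, 0.017]
wrist_force: [0.2, 0.2, -0.8]
gripper_width: 0.0402
grip_force: 0.0
```

Call:
{"method": "jog_arm", "body": {
  "commands": "0.0166 0.0112 0 0 0 -6.74 -0.06; 0.0166 0.0112 0 0 0 -6.74 -0.06; 0.0166 0.0112 0.01 0 0 -6.74 -0.06; 0.0166 0.0112 0.01 0 0 -6.74 -0.06; 0.0166 0.0112 0.01 0 0 -6.74 -0.06; 0.0166 0.0112 0.01 0 0 -6.74 -0.06; 0.0166 0.0112 0.01 0 0 -6.74 -0.06; 0 0 0 0 0 0 -0.06; 0 0 0 0 0 0 -0.06; 0 0 0 0 0 0 -0.06"
}}

```text
t: 44.85
tcp_pos: [0.6371, -0.1776, 0.1443]
orientation: [-1.098, -2.932, 0.011]
wrist_force: [-0.3, -0.2, 1.0]
gripper_width: 0.0399
grip_force: 0.0
```

```bash
python3 -c "
from h import *
w=cam('wrist');save(w,'w11')
s,p,_=yaw();print(s['tcp_pos'],p)
print([(b[1],b[2],world(w,*b[1],.03)) for b in blobs(w) if b[1][1]<230])
print([pix(w,(x,y,.03)) for x,y in [(.6192,-.1603),(.6558,-.1913),(.6451,-.2004)]])
plan(.639,-.1771,.013,139.2,10)
cv2.imwrite('pics/w11.png',w['color'])
"
```

```text
[ 0.6372299  -0.17761005  0.14446932] 138.93967285727504
[(array([ 26.5, 131.3]), np.int32(1404), array([ 0.44863026, -0.31085432,  0.03      ])), (array([  7.9, 164.3]), np.int32(261), array([ 0.45462154, -0.35324195,  0.03      ])), (array([253.7, 190.1]), np.int32(642), array([ 0.63788417, -0.18267907,  0.03      ]))]
[(np.float64(258.465226837991), np.float64(160.92135583024213)), (np.float64(259.0371150109749), np.float64(208.6493994281723)), (np.float64(245.08174490063266), np.float64(206.6082391434718))]
row: -0.0001 0.0002 0.0131 0 0 -0.03  n=10
tilt [-0.012 -0.003 -1.   ] q [ 0.68  0.9  -0.85  1.54  0.74  1.06  0.48]
```

View pics/w11.png

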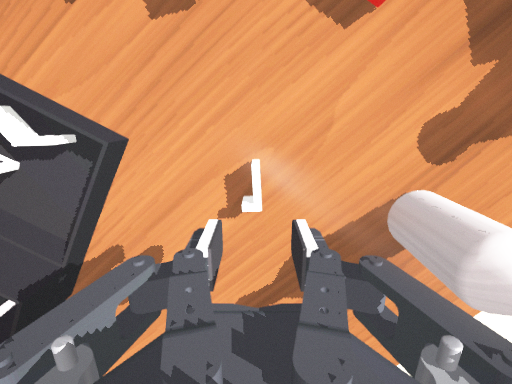

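The snapped bracket's leg runs from (256,162) to (258,208), as predicted. I'll descend and grip.

Call:
{"method": "jog_arm", "body": {
  "commands": "-0.001 0.001 0.02 0 0 0 -0.06; 0 0 0.025 0 0 0 -0.06; 0 0 0.025 0 0 0 -0.06; 0 0 0.025 0 0 0 -0.06; 0 0 0.018 0 0 0 -0.06; 0 0 0.012 0 0 0 -0.06; 0 0 0.006 0 0 0 -0.06; 0 0 0 0 0 0 -0.06; 0 0 0 0 0 0 -1; 0 0 0 0 0 0 -1"
}}

```text
t: 45.9
tcp_pos: [0.6376, -0.176, 0.0145]
orientation: [-1.093, -2.935, 0.009]
wrist_force: [-0.3, 0.3, 0.4]
gripper_width: 0.0116
grip_force: 0.0
```

Call:
{"method": "jog_arm", "body": {
  "commands": "0 0 0 0 0 0 -1; 0 0 0 0 0 0 -1; 0 0 0 0 0 0 -1; 0 0 0 0 0 0 -1; 0 0 -0.02 0 0 0 -1; 0 0 -0.04 0 0 0 -1; 0 0 -0.04 0 0 0 -1; 0 0 -0.04 0 0 0 -1; 0 0 -0.03 0 0 0 -1; 0 0 -0.01 0 0 0 -1"
}}

```text
t: 46.9
tcp_pos: [0.6408, -0.1751, 0.1983]
orientation: [-1.095, -2.94, 0.007]
wrist_force: [-0.3, -0.3, -0.5]
gripper_width: 0.0066
grip_force: 60.2
```

```bash
python3 -c "
from h import *
imaging.get_image('wrist')
s,p,_=yaw();print(s['tcp_pos'],s['gripper_width'],s['grip_force'])
plan(.5015,-.3455,.19,24.6,17)
w=load('w11');print(world(w,8,110,.034),world(w,38,142,.034),world(w,74,138,.034),world(w,4,160,.034))"
```

```text
[ 0.64070021 -0.17533173  0.19789087] 0.006453756650580055 60.215781927108765
row: -0.0127 -0.0087 0.0005 0 0 6.74  n=17
tilt [-0.007 -0.003 -1.   ] q [ 0.69  0.84 -0.89  1.49  0.69  1.15  0.53]
[ 0.42555    -0.30621366  0.034     ] [ 0.46522979 -0.30727636  0.034     ] [ 0.48745783 -0.27678045  0.034     ] [ 0.45131656 -0.34933775  0.034     ]
```

Call:
{"method": "jog_arm", "body": {
  "commands": "-0.0127 -0.0087 0 0 0 6.74 -1; -0.0127 -0.0087 0 0 0 6.74 -1; -0.0127 -0.0087 0 0 0 6.74 -1; -0.0127 -0.0087 0 0 0 6.74 -1; -0.0127 -0.0087 0 0 0 6.74 -1; -0.0127 -0.0087 0 0 0 6.74 -1; -0.0127 -0.0087 0 0 0 6.74 -1; -0.0127 -0.0087 0 0 0 6.74 -1; -0.0127 -0.0087 0 0 0 6.74 -1; -0.0127 -0.0087 0 0 0 6.74 -1"
}}

```text
t: 47.95
tcp_pos: [0.5985, -0.316, 0.1923]
orientation: [-2.544, -1.83, 0.02]
wrist_force: [0.1, -0.6, -0.5]
gripper_width: 0.0068
grip_force: 60.2
```

Call:
{"method": "jog_arm", "body": {
  "commands": "-0.0127 -0.0087 0 0 0 6.74 -1; -0.0127 -0.0087 0 0 0 6.74 -1; -0.0127 -0.0087 0 0 0 6.74 -1; -0.0127 -0.0087 0 0 0 6.74 -1; -0.0127 -0.0087 0 0 0 6.74 -1; -0.0127 -0.0087 0 0 0 6.74 -1; -0.0127 -0.0087 0 0 0 6.74 -1; 0 0 0 0 0 0 -1; 0 0 0 0 0 0 -1; 0 0 0 0 0 0 -1"
}}

```text
t: 48.95
tcp_pos: [0.5007, -0.346, 0.195]
orientation: [-3.067, -0.672, 0.019]
wrist_force: [-0.4, 0.8, -0.3]
gripper_width: 0.0067
grip_force: 60.2
```

```bash
python3 -c "
from h import *
imaging.get_image('wrist')
s,p,_=yaw();print(s['tcp_pos'],p,s['gripper_width'],s['grip_force'])
plan(.5015,-.3455,.025,24.6,10)"
```

```text
[ 0.50071593 -0.34599713  0.19503144] 24.69824273330731 0.00677223803312454 60.17197251319885
row: 0.0001 -0.0000 0.0170 0 0 0.01  n=10
tilt [-0.012 -0.001 -1.   ] q [ 0.81  0.65 -0.41  1.67  0.32  0.9  -0.87]
```

Call:
{"method": "jog_arm", "body": {
  "commands": "0 0 0.015 0 0 0 -1; 0 0 0.03 0 0 0 -1; 0 0 0.03 0 0 0 -1; 0 0 0.03 0 0 0 -1; 0 0 0.025 0 0 0 -1; 0 0 0.02 0 0 0 -1; 0 0 0.012 0 0 0 -1; 0 0 0.006 0 0 0 -1; 0 0 0.002 0 0 0 -1; 0 0 0 0 0 0 -1"
}}

```text
t: 50.0
tcp_pos: [0.4983, -0.3469, 0.0259]
orientation: [-3.069, -0.669, 0.018]
wrist_force: [-0.4, -0.5, -0.5]
gripper_width: 0.0069
grip_force: 60.2
```

Call:
{"method": "jog_arm", "body": {
  "commands": "0 0 0 0 0 0 -0.5; 0 0 0 0 0 0 -0.5; 0 0 0 0 0 0 -0.5; 0 0 0 0 0 0 -0.5; 0 0 -0.01 0 0 0 -0.5; 0 0 -0.02 0 0 0 -0.5; 0 0 -0.03 0 0 0 -0.5; 0 0 -0.04 0 0 0 -0.5; 0 0 -0.04 0 0 0 -0.3; 0 0 -0.04 0 0 0 -0.1"
}}

```text
t: 51.0
tcp_pos: [0.4998, -0.3462, 0.2078]
orientation: [-3.069, -0.669, 0.019]
wrist_force: [0.0, -0.1, -0.3]
gripper_width: 0.0387
grip_force: 0.0
```

Call:
{"method": "jog_arm", "body": {
  "commands": "-0.03 0 -0.005 0 0 0 -0.1; -0.03 0 -0.005 0 0 0 -0.1; -0.03 0 -0.005 0 0 0 -0.1; -0.03 0 -0.005 0 0 0 -0.1; -0.03 0 -0.005 0 0 0 -0.1; -0.03 0 0 0 0 0 -0.1; -0.02 0 0 0 0 0 -0.1; -0.01 0 0 0 0 0 -0.1; 0 0 0 0 0 0 -0.1; 0 0 0 0 0 0 -0.1"
}}

```text
t: 52.0
tcp_pos: [0.3105, -0.4331, 0.2332]
orientation: [-3.069, -0.67, 0.018]
wrist_force: [0.2, -0.0, -0.2]
gripper_width: 0.0385
grip_force: 0.0
```

```bash
python3 -c "
from h import *
a=cam('top');save(a,'top12');s,p,_=yaw();print(s['t'],s['tcp_pos'])
b=cam('wrist')
c=cv2.resize(a['color'][90:270,45:435],(800,369),interpolation=cv2.INTER_CUBIC)
cv2.imwrite('pics/t12.png',c)
d=load('top0');e=load('top12')
f=lambda u,v,z:[world(d,(u+.5)/4.8-.5+45,(v+.5)/4.8-.5+90,z)]
"
```

```text
52.05 [ 0.31083928 -0.4328736   0.23319354]
```

View pics/t12.png

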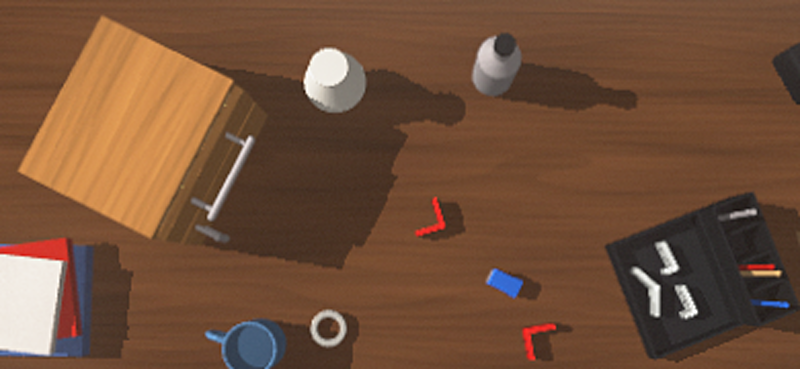

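The drawer is flush with the cabinet front at (205,150). All three misshapen brackets are in the tray near (660,280), and everything else is in place. I'll hand in.

```bash
python3 -c "
from station import workorder
print(workorder.hand_in())"
```

```text
the job is handed in; nothing more can be done
None
```

I handed the job in after 52 s: both sound brackets are in the fully shut drawer, all three misshapen ones are in the organiser's front tray, and the last overhead picture shows everything else where it was.

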